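# Tuck the job-card cover under its lip

## Robot

A 6-joint arm with a two-finger parallel gripper is mounted at the origin on a cart in front of the work surface, level with it; the furniture and walls round the work are solid. World frame = base frame: x ahead of the robot, y to its left, z up, the work surface at z = 0. Lengths are in m, angles in rad, forces in N, time in s.
With the tool pointing down it reaches from about 0.275 to 0.975 m from the base axis. Payload 8.4 kg.
Tool frame: the origin (TCP) lies midway between the tips of the shut fingers; the grasp point (between the pads) lies 19 mm behind it; z points along the fingers, x is the direction in which the jaws open and shut, and the axes are right-handed (so a half turn about z gives the same grasp; the last joint's range is limited). The gripper opens to 92 mm and grips with 3 to 60 N. Pads are 20 mm wide; open, the fingers measure 128 mm over their backs; the gripper's body (75 mm by 189 mm) begins 69 mm behind the grasp point.
Start: joints at [1.208, 0.353, 1.633, -0, 1.155, -0.002], TCP at [0.221, 0.585, 0.215] pointing down, gripper open.
Joint ranges: [-2.63, 2.63], [-0.92, 2.1], [0.06, 2.66], [-1.3, 4.44], [0, 2.69], [-3.02, 3.02]. Speed limits (rad/s): [2.22, 2.22, 2.79, 3.14, 3.14, 3.14].

## Interface

Orientations are given as a unit quaternion [x, y, z, w].
In Python, from rig import monitor, read_camera, calibration, order, look_for, trace, mark_of gives the robot as it stands.
- The arm moves only by the tool jog_arm, never from a script. Its argument "series" is a list of rows, each a list of 7 numbers: the shift along the tool's x, y, z in mm, then the turn, a rotation vector about the tool's x, y, z in rad, then the opening, from 0 (shut) to 1 (fully open). A call has 1 to 20 rows; each row shifts and turns the commanded pose from where the row before left it, along the tool's axes as they then stand; what a row does not reach is not made up. A row lasts 1/12 s, in which the tool goes at most 41.7 mm and 7.16 degrees, less where a joint would pass 70% of its speed; a pose out of reach is approached as far as the arm can. A call with a gripper value outside its range is refused whole. The fingers move at their own pace and stop on an object; "force" is the grip in N (left out, the last holds). Time passes only in rows, so rows that do not move let the fingers close. It gives the time, the measured TCP pose, the force and the opening at its end, in the units of the state.
- monitor.observe(): the state, without advancing time (a new reading comes with each control period).
- read_camera(name): name is "side" or "top"; returns the picture (420x560x3 uint8, red, green, blue); there is no depth.
- calibration(name): a dict with "camera_matrix" (3x3 intrinsics, pixels), "R" (3x3) and "t" (3): a world point X has camera coordinates R X + t. Camera axes: x right, y down, z forward; pixel columns grow to the right and rows downward; lengths in m; the calibration is good to about 2 mm. A picture is of the moment at which its call begins. calibration takes no time and is no camera call.
- order.job_done(): hands the job in, once; it reports no verdict.
Trained networks look in the newest picture that a camera, given by its name, has taken for a name from the list of things; names that differ only in an ending like _2 or _b are one class to them, and where a whole thing is asked for, a point or a joint stands for the part that bears it (a point fixed in the world has none). Each returns a list of dicts, best first, with "confidence" (0 to 1); they miss things now and then, are a little off and sometimes report something else, mostly with a low value. They report only what shows in the picture. A call takes as long as a camera call.
- look_for(camera, query): "xy" ([column, row] in pixels, amid what is visible of it).
- trace(camera, query): "region" (420x560 bool, what is visible of it) and "xy" ([column, row] in pixels, amid what is visible of it).
- mark_of(camera, query): "xy" ([column, row] in pixels: a listed point, or the origin of a listed thing).
The state is a dict: "t": time; "qpos": joint angles; "qvel": joint speeds; "joint_torque": joint torques, N m; "tcp_pos": TCP position; "eef_rot": TCP orientation; "force": force on the tool from outside, world axes, zero at the start; "wrist_torque": the same for the moment, N m; "gripper_width": finger opening in m.
Only numpy, scipy, OpenCV 4.12 (cv2) and the standard library are available. Lean on these libraries where they do the work, as an engineer would, in place of code of your own. Each camera call takes 0.05 s, during which the arm holds its last target.

## Task

Cover the job cards before spraying: with the fingertips on its outside, fold the sprung metal cover of the card holder over onto the cards, hold it flat, and push it by its thumb ridge until its edge is fully home under the retaining lip, so that it stays shut by itself when you let go. Work gently; do not pinch the cover or touch its rubber-lined inside, and leave the tools, bolts, cup, tape and cans where they are.

Things in the scene. Friction and masses are not known exactly. Their poses are not given: they have to be found in the camera images.
- card_holder: grey steel job-card holder, 190x140 mm tray with a pad of cards, screwed to the table. Origin under its centre on the table top; +x points from the hinge side to the lip side, +y along the hinge line, z up. Side rims reach z = 15 mm; two hinge ears (x = -84 to -48 mm, y = +-67 mm) z = 28 mm; end wall's inner face at x = 71 mm.
- cover_fold (a joint): fold angle of the aluminium cover about its hinge, rad: 0 flat over the cards, 1.57 upright. Sheet 2.5 mm thick, 106 mm wide (y), 120 mm from hinge axis to free edge. A light spring (0.14 N m/rad) swings it back up to about 1.4 when let go untucked; holding it flat takes about 2 N near the ridge. Flat, its outer face is 22.5 mm above the table.
- cover_slide (a joint): how far the cover and hinge pin have slid in the slotted ears toward the lip, m: 0 = away (the flat cover's edge 4 to 5 mm short of the lip), 0.022 = home at the stop, its edge about 17 mm past the lip's front edge. Sliding takes 3 N; it stays where left. Slid forward before it lies flat, the cover lands on the lip and must be slid back.
- hinge_mid (a point): middle of the cover's hinge axis, 20 mm above the table; moves with cover_slide (at slide 0 it lies at x = -75 mm in the holder's frame)
- ridge_foot (a point): on the cover's outer face, middle of the foot of the thumb ridge on its hinge side, 88 mm from the hinge axis. The ridge is an upstand 10 mm high, 3 mm thick, 70 mm long, parallel to the hinge; the face between hinge and ridge is bare. Turns with the cover: local x points to the free edge, z out of the outer face.
- edge_mid (a point): middle of the cover's free edge on its outer face, 120 mm from the hinge axis; stands about 140 mm above the table while the cover is open
- lip_front (a point): middle of the front edge of the retaining lip, which overhangs from the end wall toward the hinge; in the holder's frame x = 49.5 mm, z = 31.5 mm. The lip is 120 mm long (y), 3 mm thick, underside z = 25.5 mm, its front 6 mm turned up as a lead-in.
- cover_lining: thin black rubber sheet, 104x100x2 mm, stuck on the inner face of the cover (the face that comes to lie on the cards); origin on the hinge axis
- parts_cup: bystander: round tin cup for small parts, 76 dia x 61 high mm; origin at the centre of its underside as it stands or lies
- bolt_c: bystander: hex bolt standing on its head, 24x24x27 mm; origin at the centre of its underside as it stands or lies
- bolt_a: bystander: hex bolt lying, 20x45x20 mm; origin at the centre of its underside as it stands or lies
- screwdriver: bystander: flat screwdriver with orange handle, lying, 207x119x27 mm; origin at the centre of its underside as it stands or lies
- masking_tape: bystander: roll of masking tape lying flat, 113 dia x 24 mm; origin at the centre of its underside as it stands or lies
- spray_primer: bystander: red aerosol can, 67 dia x 189 high mm; origin at the centre of its underside as it stands or lies
- paint_brush: bystander: flat brush with wooden handle, lying, 196x61x14 mm; origin at the centre of its underside as it stands or lies

How it is judged:
On the way, in this order (a step that is already met when the one before it is completed fails the run):
1. the cover is folded flat over the cards, its edge still short of the lip (value of joint cover_fold below 0.2 rad and value of joint cover_slide below 0.01 m), for 0.05 s.
2. the cover's edge is pushed home under the lip (value of joint cover_fold below 0.07 rad and value of joint cover_slide above 0.016 m), for 0.2 s.
At the end, for the whole second after the job is handed in: cover folded flat (within 0.07 rad) and slid at least 16 of its 22 mm toward the lip, so that the lip holds it down, at rest (all of step 2 and velocity of joint cover_fold between -0.1 and 0.1 rad/s); the robot touches nothing.
It fails at once if the cover is pinched, gripped or handled on its lined inside (over 4 N on the lining) (contact force between the fingers and cover_lining above 4 N).
It fails at once if the holder or its cover is pressed or struck with more than 40 N (contact force between any of the fingers, the arm and card_holder above 40 N).
It fails at once if a bystander is shifted more than 25 mm or lifted (distance of any of parts_cup, bolt_c, bolt_a, screwdriver, masking_tape, spray_primer, paint_brush from where it was at the start of the episode above 0.025 m).
It also fails if it takes over 40 s, if anything falls off the work surface, if the arm or the gripper's body presses on something with over 40 N, if the wrist force passes 120 N, or if a joint passes its speed limit or range.

## Working session

There is one attempt and no reset: what is moved stays moved. The work goes in short steps, Python scripts to look and compute and a tool call to move; the robot and the scene stay as the last step left them, time stands still between calls to the robot, and variables do not carry over. Pictures are saved under pics/ and viewed, and the job is handed in when it is done.

Besides the shell and the picture viewer there is one more tool, called after "Request:" by a JSON object that holds its "op" and its "data", one argument or row to a line. jog_arm: Moves the arm, as the interface text tells. Its arguments: {"type":"object","properties":{"series":{"type":"array"},"force":{"type":"number"}},"required":["series"]}

```bash
mkdir -p pics; ls; cat > h.py <<'E'
import numpy as np, cv2
from rig import monitor, read_camera, calibration, order, look_for, trace, mark_of
def P(n):
    c=calibration(n);K=np.array(c["camera_matrix"]);return K@np.c_[np.array(c["R"]),np.array(c["t"])]
def tri(a,b):
    X=cv2.triangulatePoints(P("side"),P("top"),np.array(a,float).reshape(2,1),np.array(b,float).reshape(2,1))
    return (X[:3]/X[3]).ravel()
def proj(n,X):
    x=P(n)@np.r_[X,1];return x[:2]/x[2]
def onplane(n,xy,z):
    M=P(n);A=np.c_[M[:,:2],-np.r_[xy,1]];return np.linalg.solve(A,-(M[:,2]*z+M[:,3]))[:2]
def save(n,f):
    im=read_camera(n);cv2.imwrite(f"pics/{f}.png",im[:,:,::-1]);return im
E
python3 - <<'E'
from h import *
np.set_printoptions(precision=4,suppress=True)
for n in("side","top"): save(n,n+"0")
m={}
for q in ["hinge_mid","ridge_foot","edge_mid","lip_front","card_holder"]:
    for n in("side","top"):
        r=mark_of(n,q); print(q,n,[(np.round(d["xy"],1).tolist(),round(d["confidence"],2)) for d in r[:2]])
        m[q,n]=r[0]["xy"] if r else None
    if m[q,"side"] is not None and m[q,"top"] is not None: print(q,tri(m[q,"side"],m[q,"top"]))
s=monitor.observe();print(s["t"],s["tcp_pos"],s["eef_rot"],s["gripper_width"],s["force"])
for n in("side","top"):
    c=calibration(n);print(n,-np.array(c["R"]).T@np.array(c["t"]))
E
```

```text
pics
hinge_mid side [([277.2, 198.2], 0.7)]
hinge_mid top [([318.3, 216.0], 0.75)]
hinge_mid [0.5367 0.051  0.0179]
ridge_foot side [([273.1, 181.0], 0.64), ([277.7, 136.9], 0.59)]
ridge_foot top [([319.5, 210.8], 0.68)]
ridge_foot [0.5459 0.0537 0.1086]
edge_mid side [([272.4, 173.5], 0.58)]
edge_mid top [([322.6, 203.7], 0.85)]
edge_mid [0.5532 0.0521 0.1432]
lip_front side [([233.1, 197.6], 0.72)]
lip_front top [([332.0, 165.3], 0.89)]
lip_front [0.6531 0.0228 0.0323]
card_holder side [([250.3, 201.9], 0.66), ([233.0, 196.3], 0.35)]
card_holder top [([326.0, 184.4], 0.85), ([372.8, 189.3], 0.2)]
card_holder [0.6107 0.0341 0.0076]
0.6 [0.2206 0.5848 0.2146] [ 0.8225  0.5688  0.     -0.    ] 0.09181683987365472 [-0.3621 -0.4294 -0.5325]
side [0.7035 0.6306 0.959 ]
top [0.5045 0.1092 0.9758]
```

View pics/side0.png

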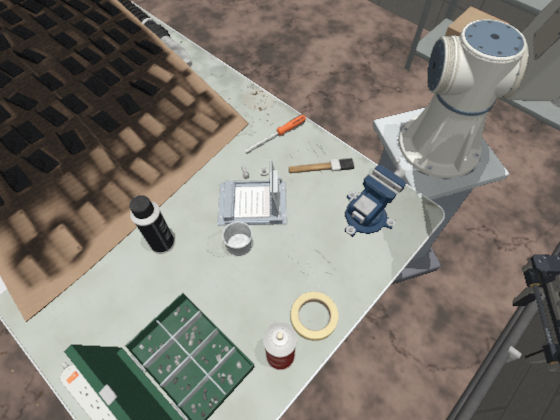

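View pics/top0.png

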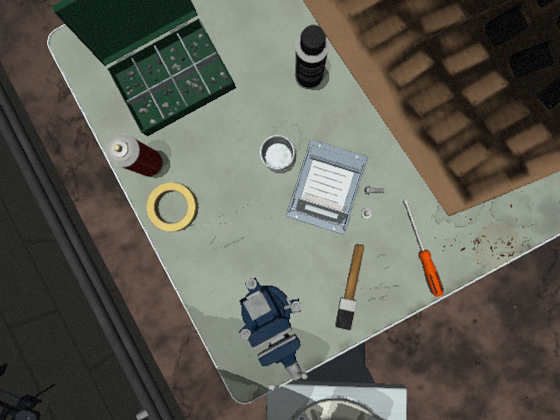

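```bash
cat >> h.py <<'E'
from scipy.optimize import least_squares
from scipy.spatial.transform import Rotation as R
def model(p):
    x,y,a,f,s=p; c,sn=np.cos(a),np.sin(a)
    def pt(r,n): return np.array([-.075+s+r*np.cos(f)-n*np.sin(f),0,.020+r*np.sin(f)+n*np.cos(f)])
    L={"hinge_mid":pt(0,0),"ridge_foot":pt(.088,.0025),"edge_mid":pt(.12,.0025),"lip_front":np.array([.0495,0,.0315]),"card_holder":np.zeros(3)}
    return {k:np.array([x+c*v[0]-sn*v[1],y+sn*v[0]+c*v[1],v[2]]) for k,v in L.items()}
def meas():
    m={}
    for q in ["hinge_mid","ridge_foot","edge_mid","lip_front","card_holder"]:
        for n in("side","top"):
            r=mark_of(n,q)
            if r and r[0]["confidence"]>.4: m[q,n]=np.array(r[0]["xy"])
    return m
def fit(m,p0,fixs=None,fixpose=None):
    def full(v):
        p=np.array(v,float)
        if fixpose is not None: p=np.r_[fixpose,p]
        if fixs is not None: p=np.r_[p,fixs]
        return p
    def res(v):
        M=model(full(v)); return np.concatenate([proj(n,M[q])-xy for (q,n),xy in m.items()])
    o=least_squares(res,p0,loss="soft_l1",f_scale=1.5,x_scale=[.01]*len(p0))
    p=full(o.x);M=model(p)
    return p,{k:np.round(proj(k[1],M[k[0]])-xy,1).tolist() for k,xy in m.items()}
E
python3 - <<'E'
from h import *
np.set_printoptions(precision=4,suppress=True)
for i in range(2):
    for n in("side","top"): read_camera(n)
    m=meas(); p,r=fit(m,[.61,.034,-.24,1.4],fixs=0.); print(p); print(r)
print("vise",tri([385,180],[262,300]),tri([397,178],[295,370]))
for q in ["parts_cup","bolt_c","bolt_a"]:
    a=mark_of("side",q);b=mark_of("top",q)
    if b: print(q,onplane("top",b[0]["xy"],0),b[0]["confidence"], onplane("side",a[0]["xy"],0) if a else 0)
im=read_camera("side");cv2.imwrite("pics/s1.png",cv2.resize(im[130:250,190:350,::-1],None,fx=5,fy=5,interpolation=cv2.INTER_CUBIC))
im=read_camera("top");cv2.imwrite("pics/t1.png",cv2.resize(im[130:250,250:410,::-1],None,fx=5,fy=5,interpolation=cv2.INTER_CUBIC))
print(monitor.observe()["t"])
E
```

```text
[ 0.6074  0.0342 -0.22    1.4518  0.    ]
{('hinge_mid', 'side'): [0.1, 2.4], ('hinge_mid', 'top'): [0.4, -1.0], ('ridge_foot', 'top'): [3.8, 0.2], ('edge_mid', 'side'): [-48.9, 2.8], ('edge_mid', 'top'): [0.1, 5.1], ('lip_front', 'side'): [-10.4, 24.4], ('lip_front', 'top'): [2.5, 1.5], ('card_holder', 'side'): [1.5, 4.0], ('card_holder', 'top'): [-0.1, 0.7]}
[ 0.6084  0.0334 -0.3251  1.4054  0.    ]
{('hinge_mid', 'side'): [0.9, 0.8], ('ridge_foot', 'side'): [-2.0, 1.7], ('ridge_foot', 'top'): [4.7, -2.1], ('edge_mid', 'side'): [3.6, -0.1], ('edge_mid', 'top'): [-0.3, 0.8], ('lip_front', 'side'): [-1.2, 0.6], ('lip_front', 'top'): [0.4, -1.2], ('card_holder', 'side'): [2.1, 5.2], ('card_holder', 'top'): [1.9, 3.2]}
vise [0.3472 0.1772 0.2018] [0.194  0.0959 0.0332]
parts_cup [0.6733 0.1524] 0.77 [0.6712 0.1464]
bolt_c [ 0.542  -0.0549] 0.57 [ 0.5443 -0.0551]
bolt_a [ 0.542  -0.0549] 0.57 [ 0.5443 -0.0551]
2.2
```

View pics/s1.png

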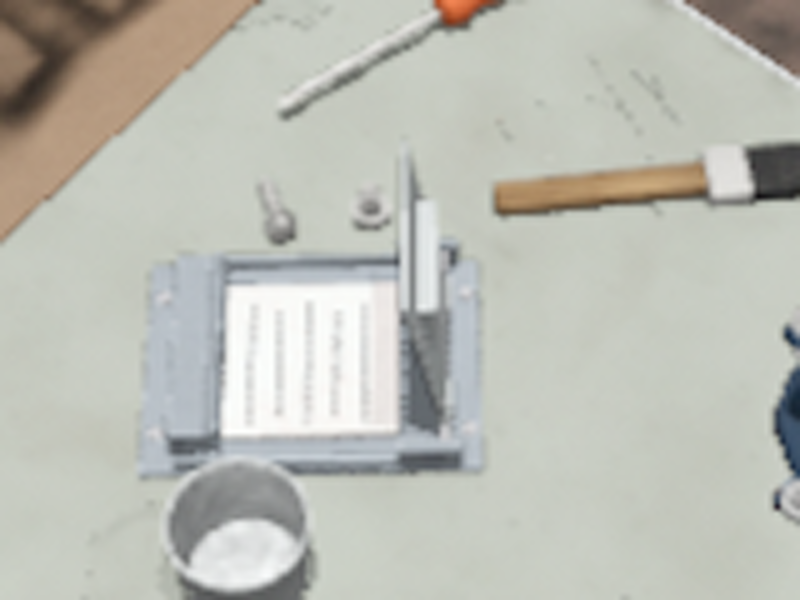

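View pics/t1.png

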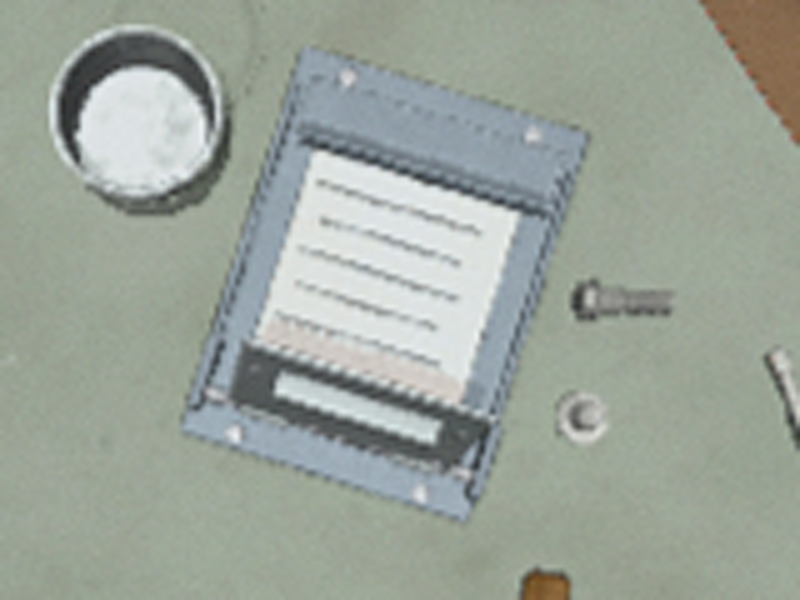

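```bash
python3 - <<'E'
from h import *
np.set_printoptions(precision=4,suppress=True)
# corners (lx,ly) : zoom px
T={(.095,.07):(305,48),(.095,-.07):(590,131),(-.095,-.07):(467,520),(-.095,.07):(183,431)}
S={(.095,.07):(139,474),(-.095,.07):(483,470),(-.095,-.07):(483,262),(.095,-.07):(152,262)}
def res(v,full=False):
    x,y,a,z=v;c,s=np.cos(a),np.sin(a);o=[]
    for n,D,off in(("top",T,(250,130)),("side",S,(190,130))):
        for (lx,ly),q in D.items():
            o.append(proj(n,[x+c*lx-s*ly,y+s*lx+c*ly,z])-((np.array(q)+.5)/5-.5+off))
    return np.concatenate(o)
o=least_squares(res,[.607,.034,-.3,.002]);print(o.x,o.fun.reshape(-1,2).round(1).tolist())
p=o.x[:3]
for i in range(2):
    for n in("side","top"): read_camera(n)
    m=meas();print(fit(m,[1.4],fixs=0.,fixpose=p))
E
```

```text
[ 0.6063  0.0321 -0.2849  0.0001] [[-0.1, -0.6], [0.1, 0.6], [0.3, 0.5], [-0.4, -0.0], [-0.3, 0.1], [0.2, -0.1], [-0.8, -0.4], [0.3, 0.5]]
(array([ 0.6063,  0.0321, -0.2849,  1.3923,  0.    ]), {('hinge_mid', 'side'): [-1.4, -1.2], ('hinge_mid', 'top'): [-1.8, 2.5], ('ridge_foot', 'side'): [2.0, -0.4], ('ridge_foot', 'top'): [3.2, -1.3], ('edge_mid', 'side'): [0.8, 1.1], ('edge_mid', 'top'): [1.6, 0.1], ('lip_front', 'side'): [-1.0, -1.0], ('lip_front', 'top'): [2.1, -2.1], ('card_holder', 'side'): [2.2, -0.2], ('card_holder', 'top'): [1.4, 2.9]})
(array([ 0.6063,  0.0321, -0.2849,  1.3494,  0.    ]), {('hinge_mid', 'side'): [-0.9, 0.3], ('hinge_mid', 'top'): [-1.4, 1.1], ('ridge_foot', 'side'): [0.0, -0.1], ('ridge_foot', 'top'): [1.6, -2.6], ('edge_mid', 'side'): [0.6, -0.1], ('edge_mid', 'top'): [4.2, 1.6], ('lip_front', 'side'): [-0.9, -1.9], ('lip_front', 'top'): [0.5, -0.3], ('card_holder', 'side'): [-0.2, 1.9], ('card_holder', 'top'): [0.9, 0.3]})
```

```bash
cat >> h.py <<'E'
POSE=np.array([.6063,.0321,-.2849])
def H2W(v):
    c,s=np.cos(POSE[2]),np.sin(POSE[2]);return np.array([POSE[0]+c*v[0]-s*v[1],POSE[1]+s*v[0]+c*v[1],v[2]])
def W2H(v):
    c,s=np.cos(POSE[2]),np.sin(POSE[2]);d=np.array(v[:2])-POSE[:2];return np.array([c*d[0]+s*d[1],-s*d[0]+c*d[1],v[2]])
def ori(th): # tool x = holder y, z down tilted toward +x by th
    c,s=np.cos(POSE[2]),np.sin(POSE[2])
    B=np.array([[-s,c,0],[c,s,0],[0,0,-1.]]).T
    return R.from_matrix(B)*R.from_rotvec([-th,0,0])
def step(p0,q0,p1,q1):
    return np.r_[q0.inv().apply(p1-p0)*1000,(q0.inv()*q1).as_rotvec()]
def now():
    s=monitor.observe();q=R.from_quat(s["eef_rot"]);return np.array(s["tcp_pos"]),q
def rep():
    s=monitor.observe();p,q=now();z=q.as_matrix()[:,2]
    print("t",s["t"],"H mm",(W2H(p)*1000).round(1),"tilt",np.round(np.arccos(-z[2]),3),"F_H",(R.from_rotvec([0,0,-POSE[2]]).apply(s["force"])).round(2),"w",round(s["gripper_width"],4), "err",(ori(0).inv()*q).as_rotvec().round(3))
E
python3 - <<'E'
from h import *
np.set_printoptions(precision=4,suppress=True)
rep();p,q=now()
P1=p+[0,0,.1]; P2=np.r_[.48,.28,.315];T=H2W([-.135,0,.20])
print(step(p,q,P1,q),step(P1,q,P2,q),step(P2,q,T,ori(0)),step(T,ori(0),T,ori(.52)),T)
for a in([252,283],[293,307],[295,370]):print(onplane("top",a,0))
E
```

```text
t 3.4 H mm [-525.5  422.   214.6] tilt 0.0 F_H [-0.57  0.15  0.01] w 0.092 err [0.    0.    0.076]
[   0.0006   -0.0016 -100.        0.        0.        0.    ] [-193.5856  350.2548   -0.4211    0.        0.        0.    ] [-197.5901   71.0711  114.9978   -0.       -0.       -0.0759] [ 0.    0.    0.   -0.52  0.   -0.  ] [0.4767 0.07   0.2   ]
[0.3767 0.2007]
[0.3243 0.1043]
[0.181  0.0963]
```

Request:
{"op": "jog_arm", "data": {
  "series": [
    [0, 0, -33, 0, 0, 0, 0],
    [0, 0, -33, 0, 0, 0, 0],
    [0, 0, -34, 0, 0, 0, 0],
    [-16, 29, 0, 0, 0, 0, 0],
    [-16, 29, 0, 0, 0, 0, 0],
    [-16, 29, 0, 0, 0, 0, 0],
    [-16, 29, 0, 0, 0, 0, 0],
    [-16, 29, 0, 0, 0, 0, 0],
    [-16, 29, 0, 0, 0, 0, 0],
    [-16, 29, 0, 0, 0, 0, 0],
    [-16, 29, 0, 0, 0, 0, 0],
    [-16, 29, 0, 0, 0, 0, 0],
    [-16, 29, 0, 0, 0, 0, 0],
    [-16, 29, 0, 0, 0, 0, 0],
    [-16, 29, 0, 0, 0, 0, 0],
    [0, 0, 0, 0, 0, 0, 0]
  ],
  "force": 20
}}

```text
t: 4.73
tcp_pos: [0.4814, 0.2785, 0.3147]
eef_rot: [0.823, 0.567, 0.0, 0.001]
force: [-0.2, -0.0, -0.6]
gripper_width: 0.0006
```

```bash
python3 - <<'E'
from h import *
np.set_printoptions(precision=3,suppress=True)
rep();p,q=now();T=H2W([-.135,0,.30]);print(p,step(p,q,T,ori(0)))
E
```

```text
t 4.7333 H mm [-189.1  201.4  314.7] tilt 0.002 F_H [-0.19 -0.08 -0.58] w 0.0006 err [-0.002 -0.001  0.079]
[0.481 0.278 0.315] [-196.44    69.809   14.968    0.002    0.001   -0.079]
```

Request:
{"op": "jog_arm", "data": {
  "series": [
    [-24.5, 8.7, 2, 0, 0, -0.01, 0],
    [-24.5, 8.7, 2, 0, 0, -0.01, 0],
    [-24.5, 8.7, 2, 0, 0, -0.01, 0],
    [-24.5, 8.7, 2, 0, 0, -0.01, 0],
    [-24.5, 8.7, 2, 0, 0, -0.01, 0],
    [-24.5, 8.7, 2, 0, 0, -0.01, 0],
    [-24.5, 8.7, 2, 0, 0, -0.01, 0],
    [-24.5, 8.7, 2, 0, 0, -0.01, 0],
    [0, 0, 0, -0.104, 0, 0, 0],
    [0, 0, 0, -0.104, 0, 0, 0],
    [0, 0, 0, -0.104, 0, 0, 0],
    [0, 0, 0, -0.104, 0, 0, 0],
    [0, 0, 0, -0.104, 0, 0, 0],
    [0, 0, 0, 0, 0, 0, 0]
  ]
}}

```text
t: 5.9
tcp_pos: [0.4784, 0.0743, 0.2967]
eef_rot: [0.772, 0.581, 0.155, 0.206]
force: [-0.9, 0.5, -1.7]
gripper_width: 0.0005
```

```bash
python3 - <<'E'
from h import *
np.set_printoptions(precision=3,suppress=True)
rep();p,q=now();print(q.as_rotvec())
def tcp(phi,r,th,gap=0): # front corner at (r, n=2.5+gap) on the face
    n=.0025+gap
    c=np.array([-.075+r*np.cos(phi)-n*np.sin(phi),.020+r*np.sin(phi)+n*np.cos(phi)])
    return np.array([c[0]-.01*np.cos(th),0,c[1]-.01*np.sin(th)])
T=tcp(1.38,.072,.52,.02);print(T*1000,step(p,q,H2W(T),ori(.52)))
im=save("side","s2");im=save("top","t2")
E
```

```text
t 5.9 H mm [-134.7    4.6  296.7] tilt 0.522 F_H [-0.99  0.18 -1.69] w 0.0005 err [-0.522  0.    -0.005]
[2.149 1.62  0.432]
[-92.116   0.     89.992] [ -4.593 -66.237 200.344   0.002  -0.002   0.005]
```

View pics/s2.png

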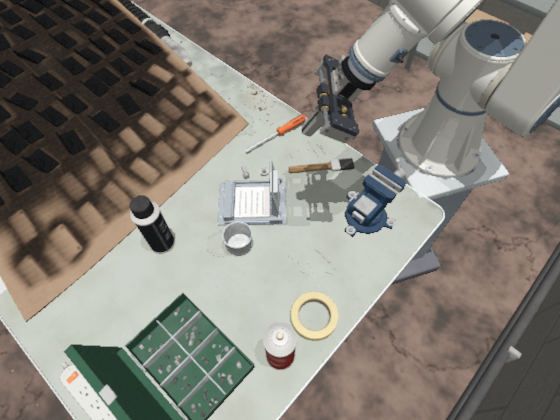

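View pics/t2.png

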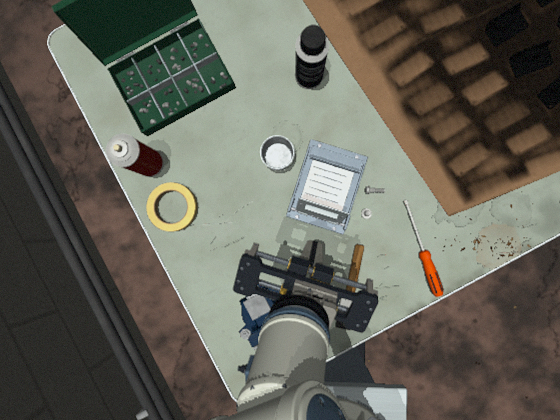

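Request:
{"op": "jog_arm", "data": {
  "series": [
    [-0.75, -11, 33, 0, 0, 0, 0],
    [-0.75, -11, 33, 0, 0, 0, 0],
    [-0.75, -11, 33, 0, 0, 0, 0],
    [-0.75, -11, 33, 0, 0, 0, 0],
    [-0.75, -11, 33, 0, 0, 0, 0],
    [-0.75, -11, 35, 0, 0, 0.005, 0],
    [0, 0, 0, 0, 0, 0, 0]
  ]
}}

```text
t: 6.58
tcp_pos: [0.5201, 0.0563, 0.0966]
eef_rot: [0.774, 0.579, 0.151, 0.206]
force: [-1.0, 0.4, 0.2]
gripper_width: 0.0005
```

```bash
cat >> h.py <<'E'
def tcp(phi,r,th,gap=0):
    n=.0025+gap
    c=np.array([-.075+r*np.cos(phi)-n*np.sin(phi),.020+r*np.sin(phi)+n*np.cos(phi)])
    return np.array([c[0]-.01*np.cos(th),0,c[1]-.01*np.sin(th)])
def plan(ts):
    p,q=now()
    for phi,r,th,g in ts:
        T=H2W(tcp(phi,r,th,g));print(phi,step(p,q,T,ori(th)).round(3).tolist());p,q=T,ori(th)
E
python3 - <<'E'
from h import *
np.set_printoptions(precision=3,suppress=True)
rep()
im=save("side","a");cv2.imwrite("pics/s3.png",cv2.resize(im[130:250,190:350,::-1],None,fx=5,fy=5,interpolation=cv2.INTER_CUBIC))
plan([(1.38,.072,.52,.003),(1.25,.072,.52,0)])
E
```

```text
t 6.5833 H mm [-89.5  -1.   96.6] tilt 0.517 F_H [-1.1   0.14  0.18] w 0.0005 err [-0.517 -0.006  0.002]
1.38 [0.677, 6.181, 17.48, -0.002, 0.005, 0.0]
1.25 [-0.0, 9.178, 8.276, 0.0, 0.0, 0.0]
```

View pics/s3.png

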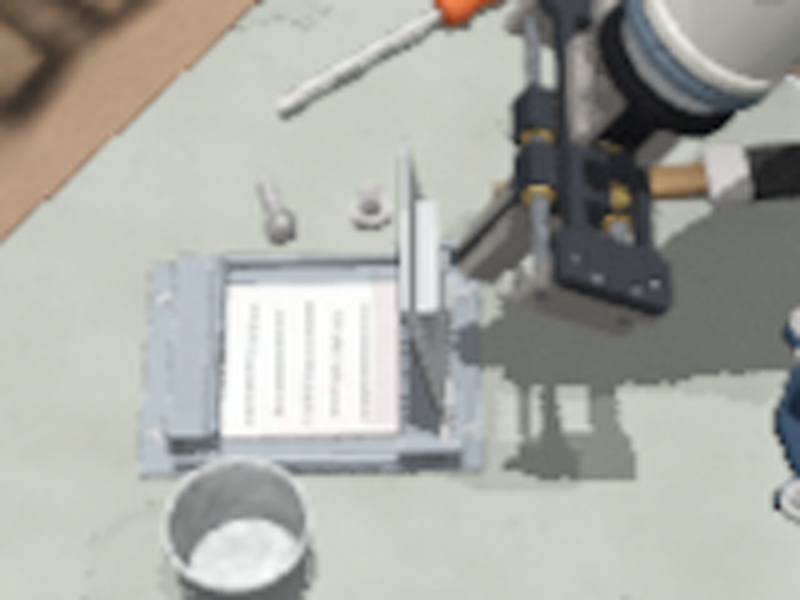

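Request:
{"op": "jog_arm", "data": {
  "series": [
    [0.5, 2, 4, 0, 0.005, 0, 0],
    [0, 2, 4, 0, 0, 0, 0],
    [0, 2, 4, 0, 0, 0, 0],
    [0, 0, 0, 0, 0, 0, 0],
    [0, 0, 0, 0, 0, 0, 0]
  ]
}}

```text
t: 7.05
tcp_pos: [0.5317, 0.0557, 0.0951]
eef_rot: [0.773, 0.579, 0.158, 0.206]
force: [0.1, -0.3, 0.1]
gripper_width: 0.0005
```

```bash

python3 - <<'E'
from h import *
np.set_printoptions(precision=3,suppress=True)
rep()
im=save("side","a");cv2.imwrite("pics/s4.png",cv2.resize(im[130:250,190:350,::-1],None,fx=5,fy=5,interpolation=cv2.INTER_CUBIC))
plan([(1.38,.072,.52,.0),(1.25,.072,.52,0),(1.1,.072,.52,0),(.95,.072,.52,0),(.8,.072,.52,0),(.65,.072,.48,0),(.5,.072,.42,0),(.4,.072,.36,0)])
E
```

```text
t 7.05 H mm [-78.2   1.6  95.1] tilt 0.524 F_H [ 0.23 -0.29  0.05] w 0.0005 err [-0.524  0.006 -0.   ]
1.38 [-1.623, 0.913, 10.573, 0.004, -0.006, -0.001]
1.25 [-0.0, 6.904, 6.318, 0.0, 0.0, 0.0]
1.1 [0.0, 6.87, 8.329, 0.0, 0.0, 0.0]
0.95 [0.0, 5.548, 9.262, 0.0, 0.0, 0.0]
0.8 [-0.0, 4.102, 9.987, 0.0, 0.0, 0.0]
0.65 [0.0, 2.571, 10.088, 0.04, -0.0, 0.0]
0.5 [0.0, 1.414, 10.106, 0.06, 0.0, -0.0]
0.4 [-0.0, 0.484, 6.587, 0.06, 0.0, 0.0]
```

View pics/s4.png

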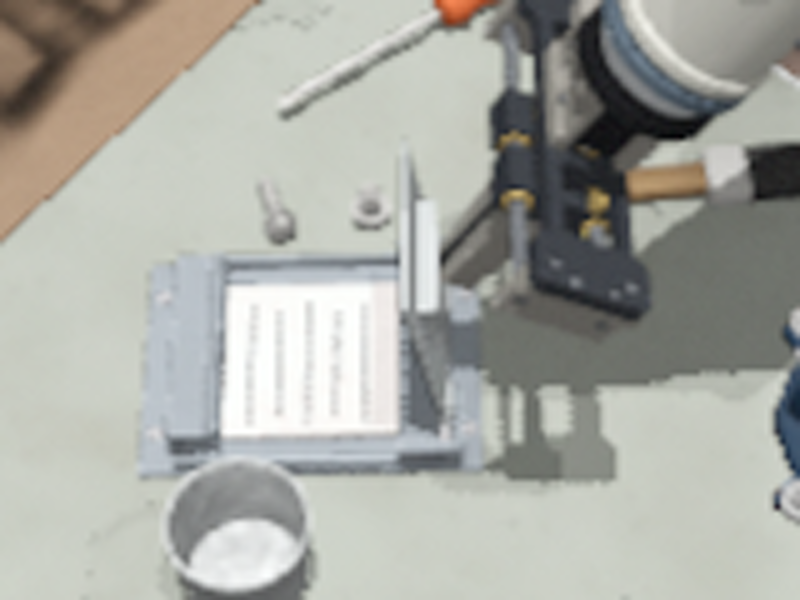

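Request:
{"op": "jog_arm", "data": {
  "series": [
    [0, 0, 4, 0, 0, 0, 0],
    [0, 0, 4, 0, 0, 0, 0],
    [0, 0, 0, 0, 0, 0, 0],
    [0, 0, 0, 0, 0, 0, 0],
    [0, 0, 0, 0, 0, 0, 0]
  ]
}}

```text
t: 7.52
tcp_pos: [0.5346, 0.0546, 0.087]
eef_rot: [0.773, 0.58, 0.157, 0.205]
force: [0.2, 0.1, 0.3]
gripper_width: 0.0005
```

```bash

python3 - <<'E'
from h import *
rep()
E
```

```text
t 7.5167 H mm [-75.1   1.4  87. ] tilt 0.523 F_H [0.15 0.14 0.32] w 0.0005 err [-0.523  0.005 -0.001]
```

Request:
{"op": "jog_arm", "data": {
  "series": [
    [0, 4, 2.5, 0, 0, 0, 0],
    [0, 4, 3, 0, 0, 0, 0],
    [-0.5, 3.5, 3.5, 0, 0, 0, 0],
    [-0.5, 3.5, 4.2, 0, 0, 0, 0],
    [-0.3, 3.4, 4.2, 0, 0, 0, 0],
    [0, 2.8, 4.6, 0, 0, 0, 0],
    [0, 2.8, 4.6, 0, 0, 0, 0],
    [0, 0, 0, 0, 0, 0, 0],
    [0, 0, 0, 0, 0, 0, 0]
  ]
}}

```text
t: 8.27
tcp_pos: [0.5671, 0.0435, 0.0755]
eef_rot: [0.773, 0.579, 0.157, 0.205]
force: [0.5, -0.5, 0.5]
gripper_width: 0.0007
```

```bash

python3 - <<'E'
from h import *
rep()
im=save("side","a");cv2.imwrite("pics/s5.png",cv2.resize(im[130:250,190:350,::-1],None,fx=5,fy=5,interpolation=cv2.INTER_CUBIC))
plan([(.95,.072,.52,0),(.8,.072,.52,0),(.65,.072,.48,0),(.5,.072,.42,0),(.4,.072,.36,0)])
E
```

```text
t 8.2667 H mm [-40.8  -0.1  75.5] tilt 0.522 F_H [ 0.61 -0.34  0.52] w 0.0007 err [-0.522  0.004 -0.   ]
0.95 [0.028, -2.759, -0.896, 0.002, -0.004, -0.001]
0.8 [-0.0, 4.102, 9.987, 0.0, 0.0, 0.0]
0.65 [0.0, 2.571, 10.088, 0.04, -0.0, 0.0]
0.5 [0.0, 1.414, 10.106, 0.06, 0.0, -0.0]
0.4 [-0.0, 0.484, 6.587, 0.06, 0.0, 0.0]
```

View pics/s5.png

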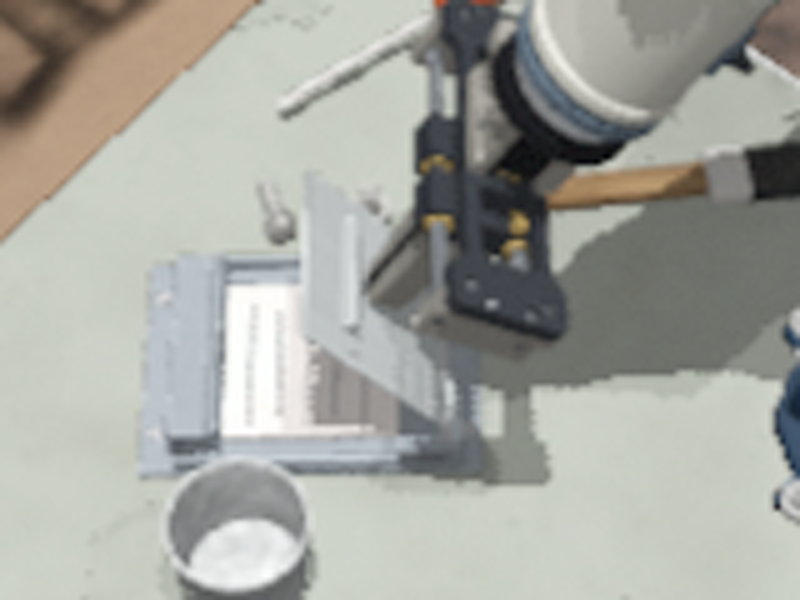

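Request:
{"op": "jog_arm", "data": {
  "series": [
    [0, 0.7, 4.5, 0, 0, 0, 0],
    [0, 0.7, 4.6, 0, 0, 0, 0],
    [0, 1.2, 5, 0.02, 0, 0, 0],
    [0, 1.2, 5, 0.02, 0, 0, 0],
    [0, 0.7, 5, 0.03, 0, 0, 0],
    [0, 0.7, 5, 0.03, 0, 0, 0],
    [0, 0.3, 3.5, 0.03, 0, 0, 0],
    [0, 0.2, 3.5, 0.03, 0, 0, 0],
    [0, 0, 0, 0, 0, 0, 0],
    [0, 0, 0, 0, 0, 0, 0]
  ]
}}

```text
t: 9.15
tcp_pos: [0.5885, 0.0376, 0.0467]
eef_rot: [0.787, 0.59, 0.11, 0.143]
force: [0.3, -0.0, 0.6]
gripper_width: 0.0003
```

```bash

python3 - <<'E'
from h import *
rep()
im=save("side","a");cv2.imwrite("pics/s6.png",cv2.resize(im[130:250,190:350,::-1],None,fx=5,fy=5,interpolation=cv2.INTER_CUBIC))
plan([(.4,.072,.36,0),(.3,.072,.3,0),(.2,.072,.2,0),(.1,.072,.12,0),(0,.072,.1,0),(0,.072,.1,-.002)])
E
```

```text
t 9.15 H mm [-18.7   0.3  46.7] tilt 0.364 F_H [0.3  0.06 0.64] w 0.0003 err [-0.364  0.005 -0.   ]
0.4 [-0.259, 0.077, -0.084, 0.004, -0.005, -0.0]
0.3 [0.0, 0.196, 6.599, 0.06, -0.0, 0.0]
0.2 [-0.0, -0.06, 6.202, 0.1, 0.0, -0.0]
0.1 [0.0, -0.078, 6.401, 0.08, 0.0, -0.0]
0 [0.0, -0.252, 6.997, 0.02, -0.0, -0.0]
0 [0.0, -0.2, 1.99, 0.0, 0.0, 0.0]
```

View pics/s6.png

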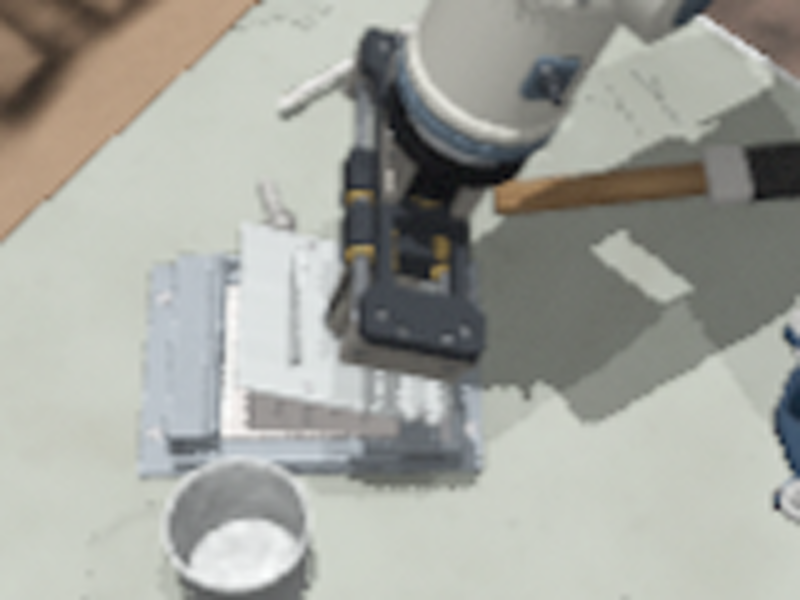

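Request:
{"op": "jog_arm", "data": {
  "series": [
    [0, 0, 3.3, 0.03, 0, 0, 0],
    [0, 0, 3.3, 0.03, 0, 0, 0],
    [0, 0, 3.1, 0.05, 0, 0, 0],
    [0, 0, 3.1, 0.05, 0, 0, 0],
    [0, 0, 3.2, 0.04, 0, 0, 0],
    [0, 0, 3.2, 0.04, 0, 0, 0],
    [0, -0.2, 3, 0.01, 0, 0, 0],
    [0, -0.2, 3, 0.01, 0, 0, 0],
    [0, 0, 0, 0, 0, 0, 0],
    [0, 0, 0, 0, 0, 0, 0]
  ]
}}

```text
t: 10.03
tcp_pos: [0.5941, 0.0361, 0.0231]
eef_rot: [0.799, 0.599, 0.033, 0.041]
force: [-0.2, -1.3, 10.3]
gripper_width: 0.0003
```

```bash

python3 - <<'E'
from h import *
rep()
im=save("side","a");cv2.imwrite("pics/s7.png",cv2.resize(im[130:250,190:350,::-1],None,fx=5,fy=5,interpolation=cv2.INTER_CUBIC))
im=save("top","a");m=meas();print(fit(m,[.1,0],fixpose=POSE))
plan([(0,.072,.1,0)])
E
```

```text
t 10.0333 H mm [-12.8   0.4  23.1] tilt 0.106 F_H [ 0.16 -1.35 10.25] w 0.0003 err [-0.106  0.004 -0.002]
(array([ 0.6063    ,  0.0321    , -0.2849    , -0.07475226,  0.00081679]), {('hinge_mid', 'side'): [-0.6, 0.1], ('ridge_foot', 'side'): [3.6, 1.0], ('edge_mid', 'side'): [0.4, -0.7], ('edge_mid', 'top'): [-87.6, -82.9], ('lip_front', 'side'): [-1.9, 0.6], ('lip_front', 'top'): [-0.3, -1.8], ('card_holder', 'side'): [1.1, 1.0]})
0 [-0.429, -0.206, 1.63, 0.006, -0.004, 0.002]
```

View pics/s7.png

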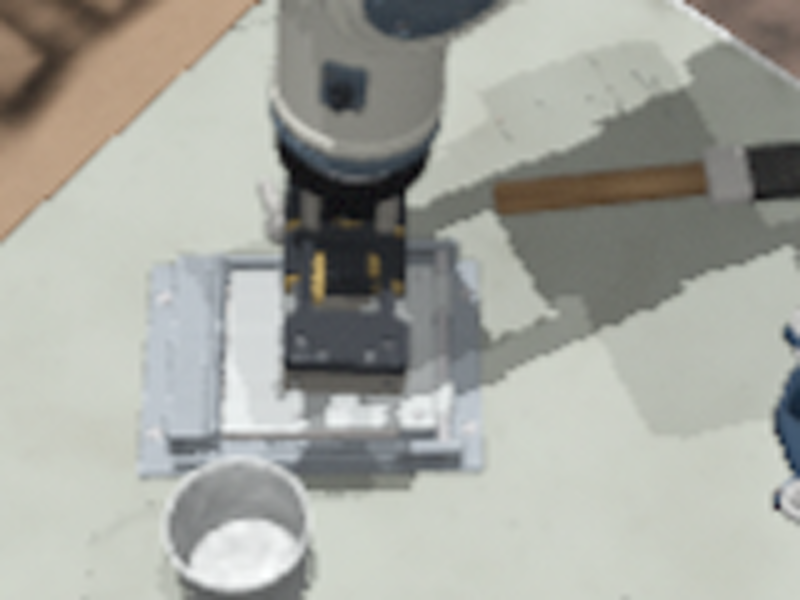

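Request:
{"op": "jog_arm", "data": {
  "series": [
    [0, 0, -0.7, 0, 0, 0, 0],
    [0, 3, 0.3, 0, 0, 0, 0],
    [0, 3, 0.3, 0, 0, 0, 0],
    [0, 3, 0.3, 0, 0, 0, 0],
    [0, 3, 0.3, 0, 0, 0, 0],
    [0, 0, 0, 0, 0, 0, 0]
  ]
}}

```text
t: 11.13
tcp_pos: [0.6049, 0.0329, 0.0233]
eef_rot: [0.799, 0.599, 0.033, 0.04]
force: [-1.5, -0.2, 7.6]
gripper_width: 0.0005
```

```bash

python3 - <<'E'
from h import *
rep()
E
```

```text
t 11.1333 H mm [-1.6  0.4 23.3] tilt 0.104 F_H [-1.4  -0.6   7.58] w 0.0005 err [-0.104  0.004 -0.002]
```

Request:
{"op": "jog_arm", "data": {
  "series": [
    [0, 3, 0.3, 0, 0, 0, 0],
    [0, 3, 0.3, 0, 0, 0, 0],
    [0, 3, 0.3, 0, 0, 0, 0],
    [0, 0, 0, 0, 0, 0, 0]
  ]
}}

```text
t: 11.47
tcp_pos: [0.6135, 0.0304, 0.0233]
eef_rot: [0.799, 0.599, 0.033, 0.04]
force: [-0.8, -0.9, 7.2]
gripper_width: 0.0008
```

```bash

python3 - <<'E'
from h import *
rep()
E
```

```text
t 11.4667 H mm [ 7.4  0.4 23.3] tilt 0.104 F_H [-0.48 -1.1   7.21] w 0.0008 err [-0.104  0.004 -0.002]
```

Request:
{"op": "jog_arm", "data": {
  "series": [
    [0, 2, 0.2, 0, 0, 0, 0],
    [0, 2, 0.2, 0, 0, 0, 0],
    [0, 0, 0, 0, 0, 0, 0]
  ]
}}

```text
t: 11.72
tcp_pos: [0.6145, 0.0298, 0.0227]
eef_rot: [0.799, 0.599, 0.031, 0.039]
force: [-10.2, 4.8, 15.3]
gripper_width: 0.0001
```

```bash

python3 - <<'E'
from h import *
rep()
im=save("side","a");cv2.imwrite("pics/s8.png",cv2.resize(im[130:250,190:350,::-1],None,fx=5,fy=5,interpolation=cv2.INTER_CUBIC))
im=save("top","a");cv2.imwrite("pics/t8.png",cv2.resize(im[130:250,250:410,::-1],None,fx=5,fy=5,interpolation=cv2.INTER_CUBIC))
m=meas();print(fit(m,[.1,0],fixpose=POSE))
E
```

```text
t 11.7167 H mm [ 8.5  0.1 22.7] tilt 0.099 F_H [-11.19   1.76  15.29] w 0.0001 err [-0.099  0.003 -0.001]
(array([ 0.6063    ,  0.0321    , -0.2849    ,  0.05066853,  0.02471603]), {('hinge_mid', 'side'): [-1.9, 0.3], ('hinge_mid', 'top'): [-2.5, 0.0], ('ridge_foot', 'side'): [2.4, -0.4], ('edge_mid', 'side'): [-0.6, 0.3], ('lip_front', 'side'): [-2.6, -1.3], ('card_holder', 'side'): [-1.1, 2.2]})
```

View pics/s8.png

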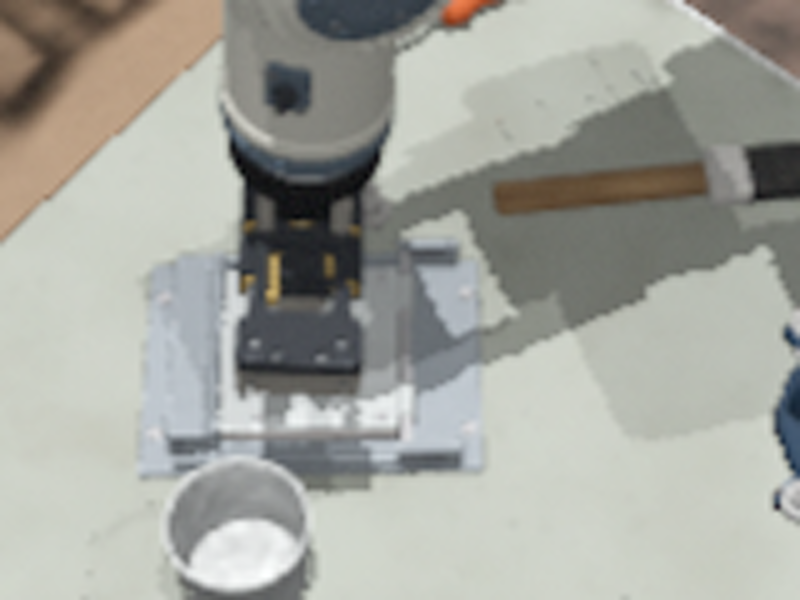

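View pics/t8.png

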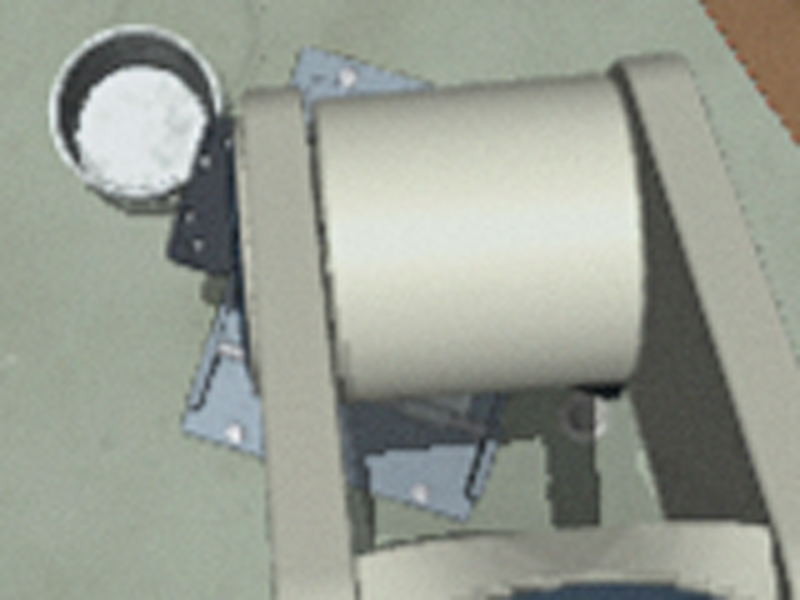

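Request:
{"op": "jog_arm", "data": {
  "series": [
    [0, -1, -1, 0, 0, 0, 0],
    [0, -0.5, -0.8, 0, 0, 0, 0],
    [0, 0, 0, 0, 0, 0, 0]
  ]
}}

```text
t: 12.57
tcp_pos: [0.6148, 0.0299, 0.0243]
eef_rot: [0.799, 0.6, 0.032, 0.04]
force: [-2.2, -0.5, 2.7]
gripper_width: 0.0006
```

```bash

python3 - <<'E'
from h import *
rep()
E
```

```text
t 12.5667 H mm [ 8.8  0.3 24.3] tilt 0.102 F_H [-2.02 -1.1   2.71] w 0.0006 err [-0.102  0.004 -0.002]
```

Request:
{"op": "jog_arm", "data": {
  "series": [
    [0, 3, 0.3, 0, 0, 0, 0],
    [0, 3, 0.3, 0, 0, 0, 0],
    [0, 2, 0.2, 0, 0, 0, 0],
    [0, 2, 0.2, 0, 0, 0, 0],
    [0, 0, 0, 0, 0, 0, 0]
  ]
}}

```text
t: 12.98
tcp_pos: [0.6261, 0.0269, 0.0246]
eef_rot: [0.799, 0.599, 0.033, 0.04]
force: [0.3, -0.2, 0.9]
gripper_width: 0.0005
```

```bash

python3 - <<'E'
from h import *
rep()
E
```

```text
t 12.9833 H mm [20.5  0.6 24.6] tilt 0.103 F_H [ 0.3  -0.11  0.94] w 0.0005 err [-0.103  0.005 -0.001]
```

Request:
{"op": "jog_arm", "data": {
  "series": [
    [0, 2, 0.3, 0, 0, 0, 0],
    [0, 2, 0.3, 0, 0, 0, 0],
    [0, 1.5, 0.2, 0, 0, 0, 0],
    [0, 0, 0, 0, 0, 0, 0]
  ]
}}

```text
t: 13.32
tcp_pos: [0.6309, 0.0255, 0.0244]
eef_rot: [0.799, 0.599, 0.033, 0.04]
force: [-1.0, 0.6, 1.3]
gripper_width: 0.0003
```

```bash

python3 - <<'E'
from h import *
rep()
E
```

```text
t 13.3167 H mm [25.5  0.6 24.4] tilt 0.103 F_H [-1.11  0.25  1.28] w 0.0003 err [-0.103  0.005 -0.002]
```

Request:
{"op": "jog_arm", "data": {
  "series": [
    [0, 1, 0.1, 0, 0, 0, 0],
    [0, 1, 0.1, 0, 0, 0, 0],
    [0, 0.5, 0, 0, 0, 0, 0],
    [0, 0, 0, 0, 0, 0, 0]
  ]
}}

```text
t: 13.65
tcp_pos: [0.6312, 0.0252, 0.0238]
eef_rot: [0.799, 0.599, 0.031, 0.038]
force: [-5.7, 2.7, 2.5]
gripper_width: 0.0004
```

```bash

python3 - <<'E'
from h import *
rep()
E
```

```text
t 13.65 H mm [25.9  0.4 23.8] tilt 0.099 F_H [-6.2   1.01  2.55] w 0.0004 err [-0.099  0.004 -0.002]
```

Request:
{"op": "jog_arm", "data": {
  "series": [
    [0, 1, 0.1, 0, 0, 0, 0],
    [0, 1, 0, 0, 0, 0, 0],
    [0, 0, 0, 0, 0, 0, 0]
  ]
}}

```text
t: 13.9
tcp_pos: [0.6315, 0.025, 0.0233]
eef_rot: [0.799, 0.599, 0.03, 0.037]
force: [-10.7, 4.6, 4.5]
gripper_width: 0.0005
```

```bash

python3 - <<'E'
from h import *
rep()
E
```

```text
t 13.9 H mm [26.2  0.3 23.3] tilt 0.096 F_H [-11.52   1.41   4.48] w 0.0005 err [-0.096  0.003 -0.001]
```

Firm stop at 11 N: the cover is home. Now I back off from the ridge and lift clear.

Request:
{"op": "jog_arm", "data": {
  "series": [
    [0, -2, -0.3, 0, 0, 0, 0],
    [0, -3, -1.5, 0, 0, 0, 0],
    [0, -1, -4, 0, 0, 0, 0],
    [0, 0, -10, 0, 0, 0, 0],
    [0, 0, -20, 0, 0, 0, 0],
    [0, 0, -30, 0, 0, 0, 0],
    [0, -10, -35, 0, 0, 0, 0],
    [0, -35, -10, 0, 0, 0, 0],
    [0, -38, -10, 0, 0, 0, 0],
    [0, -38, -10, 0, 0, 0, 0],
    [0, -38, -5, 0, 0, 0, 0],
    [0, 0, 0, 0, 0, 0, 0],
    [0, 0, 0, 0, 0, 0, 0]
  ]
}}

```text
t: 14.98
tcp_pos: [0.463, 0.0739, 0.144]
eef_rot: [0.798, 0.6, 0.034, 0.04]
force: [0.2, 0.8, 0.5]
gripper_width: 0.0
```

```bash

python3 - <<'E'
from h import *
np.set_printoptions(precision=4,suppress=True)
rep()
im=save("side","a");cv2.imwrite("pics/s9.png",cv2.resize(im[130:250,190:350,::-1],None,fx=5,fy=5,interpolation=cv2.INTER_CUBIC))
im=save("top","t9full");cv2.imwrite("pics/t9.png",cv2.resize(im[130:250,250:410,::-1],None,fx=5,fy=5,interpolation=cv2.INTER_CUBIC))
m=meas();print(fit(m,[.1,0],fixpose=POSE))
rep()
E
```

```text
t 14.9833 H mm [-149.3   -0.1  144. ] tilt 0.105 F_H [-0.05  0.82  0.52] w 0.0 err [-0.104  0.006 -0.003]
(array([ 0.6063,  0.0321, -0.2849,  0.0096,  0.0265]), {('hinge_mid', 'side'): [-3.9, 0.9], ('hinge_mid', 'top'): [-2.5, -2.1], ('ridge_foot', 'side'): [0.2, 0.9], ('ridge_foot', 'top'): [-2.6, 5.3], ('edge_mid', 'side'): [-0.1, -1.0], ('edge_mid', 'top'): [3.6, 0.6], ('lip_front', 'side'): [-1.8, -3.0], ('lip_front', 'top'): [0.7, -0.8], ('card_holder', 'side'): [1.9, 0.9], ('card_holder', 'top'): [1.8, 1.1]})
t 15.5833 H mm [-148.2   -0.4  142.6] tilt 0.102 F_H [-0.74 -0.09 -0.31] w 0.0006 err [-0.102  0.005 -0.002]
```

View pics/s9.png

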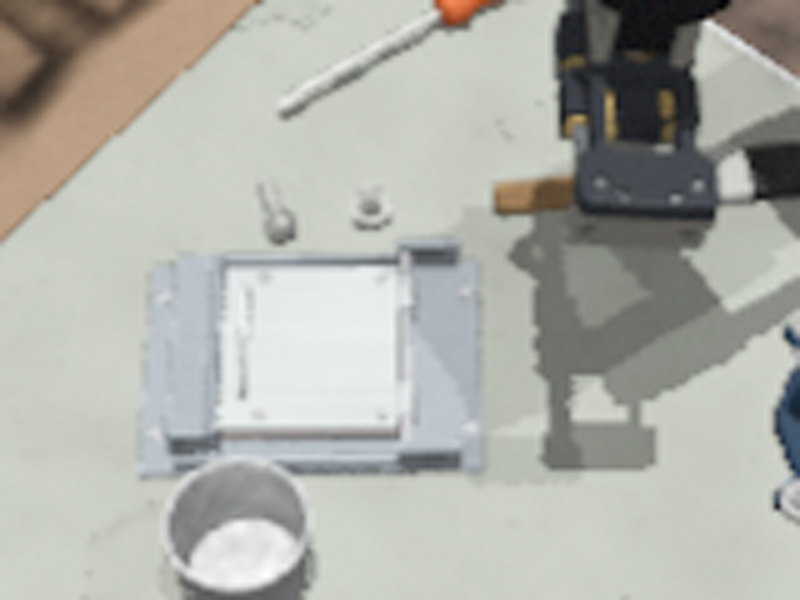

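View pics/t9full.png

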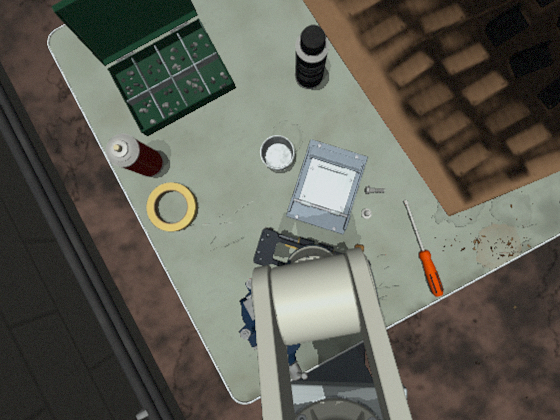

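The zoomed side picture shows the cover flat with nothing touching it. Its edge is under the lip at about (218,350), its ridge at (245,340), and the gripper is clear at the upper right. In the top picture the cover lies flat at about (328,185), and the bolts, cup, tape and cans look unmoved.

```bash
python3 - <<'E'
from h import *
print(order.job_done())
E
```

```text
the job is handed in; nothing more can be done
None
```

The card holder's cover is shut: flat over the cards, with its edge home under the retaining lip. It stayed shut when I let go, and I have handed the job in. No verdict was reported.

- **Folding:** With the shut fingertips on the outer face, I folded the cover down until it lay flat with its edge still short of the lip. The camera fit at that point put the slide at about 1 mm. I read 10 N on the holder then.
- **Sliding home:** I had meant to push by the ridge, but friction under the fingertips carried the cover forward about 20 mm to its stop first. There I read up to 15 N down and 11 N forward. I then eased off, moved the fingertips up to the ridge and pushed there. It stopped firmly at 11 N, within about 1 mm of where home should be.
- **Last checks:** After I backed off, the fit gave a fold of about 0.01 rad. The tool force was near zero and both pictures show the cover closed. The bystanders look unmoved in the pictures; I did not measure them again, and the arm partly hides the brush.
- **One disagreement:** The last camera fit gave a slide of 26.5 mm, more than the 22 mm travel allows. Its marks were off by up to about 5 pixels. The stop felt at the ridge and the pictures both point to fully home.

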